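Reset the bench power unit under its push-latch flap

TASK

The bench power unit has tripped: press its push-latch flap so that it pops open, push the round reset button in the well beneath fully in (not the square test button), then press the flap down again until it latches and stays shut, flush with the deck. Use the fingertips only: nothing is gripped or picked up, and the bottle, tools and other things on and around the unit stay where they are.

Things in the scene. Friction and masses are not known exactly. Their poses are not given: they have to be found in the camera images.
- unit: Bench power unit: grey box 180 (x) x 210 (y) x 60 mm tall, fixed to the table, turned up to about 26 degrees. Origin: centre of its underside; x axis points from its front (robot side) to its rear, y to its left, z up. Its flat deck is 60 mm up. A well in it, 87 (x) x 127 (y) mm and 42 deep, is covered by the flap; the rear deck carries two black outlets and the bottle.
- flap (a joint): Flap angle, rad: 0 shut, flush, latched; positive open (rests near 1.1 about 1.5 s after release, bends back to 1.45); -0.08 pressed to its stop below flush. Push-push latch: pressing past -0.055 and letting go pops the shut flap open; pressing the open flap down past -0.055 and letting go makes it catch at 0. Lesser presses do nothing.
- flap_hinge (a point): Middle of the flap's hinge line, which runs along the unit's y at the flap's rear edge, level with the deck, at unit x = +20 mm, y = 0. The flap is an aluminium plate 85 mm long (towards the unit's front), 124 mm wide, 5 mm thick; its outer face passes through the hinge line.
- flap_press (a point): Place to press the flap: on its outer face, mid-width, 73 mm from the hinge line, 12 mm from the free (front) edge. Moves with the flap. Here the latch trips about 4 mm below flush, the stop is 6 mm below flush; pressing to the stop is always right and takes about 5 to 8 N (more nearer the hinge or when fast).
- reset_top (a point): Centre of the top of the round reset button: white cap 26 mm across, in the well, 62 mm in front of the hinge line, 28 mm left or right of the flap's middle (side varies). Out, it stands 28 mm above the well floor, 14 mm below the deck. It goes 7 mm straight down at 3 to 4 N and stays where pushed.
- reset (a joint): How far the round reset button is pressed in, m: 0 to 0.0015 = out (tripped), 0.007 = fully in.
- test_top (a point): Centre of the top of the square test button, a white cap 24 x 24 mm of the same height, in the well 56 mm beside the round one. Not to be pressed.
- test (a joint): How far the square test button is pressed, m: 0 = out, 0.007 = fully in; it springs back when let go (1 to 3 N).
- flux_bottle: A small white round dropper bottle, 26 mm across and 55 mm tall, standing on the power unit's rear deck, to the left. Origin: centre of its underside. Leave alone.
- phone: A black handset, 146 x 71 x 8 mm, lying flat to the left (+y side) of the unit. Origin: centre of its underside. Leave alone.
- screwdriver: A dark precision screwdriver, about 130 mm long and 14 mm thick, lying to the right (-y side) of the unit. Origin: on its underside near mid-length. Leave alone.
- marker: A white pen with a blue cap, 145 mm long and 14 mm thick, lying to the right of the screwdriver. Origin: on its underside near mid-length. Leave alone.
- pry_tool: A flat green plastic pry stick, 100 x 11 x 5 mm, lying in front (-x side) of the unit. Origin: centre of its underside. Leave alone.
- tape_roll: A roll of tape lying flat, 72 mm across and 18 mm high, to the right of the marker. Origin: centre of its underside. Leave alone.
- screw_tray: A small grey two-part tray, 75 x 55 x 16 mm, to the left of the phone. Origin: centre of its underside. Leave alone.

How it is judged (in metres and radians):
On the way, in this order (a step that is already met when the one before it is completed fails the run):
1. the flap has popped open (value of joint flap above 0.8 rad and value of joint reset below 0.003 m), for 0.2 s.
2. the reset button is pushed fully in while the flap is open (value of joint reset above 0.0055 m and value of joint flap above 0.4 rad), for 0.2 s.
At the end, for the whole second after the job is handed in: The flap is latched shut and at rest within 0.03 rad of flush, untouched; the round reset button is in by at least 5.5 of its 7 mm; the square test button is out (within 2 mm) (value of joint flap between -0.03 and 0.03 rad and velocity of joint flap between -0.05 and 0.05 rad/s and value of joint reset above 0.0055 m and value of joint test below 0.002 m).
It fails at once if the square test button is pressed (by more than 4 mm) (value of joint test above 0.004 m).
It fails at once if any loose bystander (flux bottle, phone, screwdriver, marker, pry tool, tape roll, screw tray) is moved by more than 25 mm (distance of any of flux_bottle, phone, screwdriver, marker, pry_tool, tape_roll, screw_tray from where it was at the start of the episode above 0.025 m).
It fails at once if any loose bystander is lifted by more than 10 mm (height (world z) of flux_bottle above 0.07 m or height (world z) of any of phone, screwdriver, marker, pry_tool, tape_roll, screw_tray above 0.01 m).
It fails at once if the bottle is tipped over (angle between flux_bottle's own z axis and vertical above 0.6 rad).
It also fails if it takes over 45 s, if anything falls off the work surface, if the arm or the gripper's body presses on something with over 40 N, if the wrist force passes 120 N, or if a joint passes its speed limit or range.

ROBOT

A 6-joint arm with a two-finger parallel gripper is mounted at the origin on the work surface. World frame = base frame: x ahead of the robot, y to its left, z up, the work surface at z = 0. Lengths are in mm, angles in rad, forces in N, time in s.
With the tool pointing down it reaches from about 350 to 875 mm from the base axis. Payload 4.2 kg.
Tool frame: the origin (TCP) lies at the very end of the fingers, on their centre line; the grasp point (between the pads) lies 19 mm behind it; z points along the fingers, y is the line along which they close (so a half turn about z gives the same grasp; the last joint's range is limited). The gripper opens to 85 mm and grips with 20 to 120 N. Pads are 22 mm wide; open, the fingers measure 114 mm over their backs; the gripper's body (76 mm by 85 mm) begins 54 mm behind the grasp point. The pads swing forward as they close: fully open they stand 13 mm farther back than shut.
Start: joints at [-0.954, 0.385, 0.008, 0, -1.194, -0.259], TCP at [218.898, -585.391, 231.312] pointing down, gripper open.
Joint ranges: [-3.14, 3.14], [-1.21, 2.06], [-1.07, 1.41], [-3.16, 2.05], [-2.99, -0.16], [-3.1, 3.1]. Speed limits (rad/s): [2.79, 2.79, 3.14, 3.14, 3.14, 3.14].

INTERFACE

Orientations are given as a unit quaternion [x, y, z, w].
In Python, from bench import arm gives the robot as it stands.
- The arm moves only by the tool servo_tool, never from a script. Its argument "rows" is a list that holds one entry, the list of rows, each a list of 7 numbers: the finger opening in mm, from 0 to 85.4, then the shift along the tool's x, y, z in mm, then the turn, a rotation vector about the tool's x, y, z in rad. A call has 1 to 10 rows; each row is the pose to reach, as a shift and turn from the pose commanded when the call began, along the tool's axes at that moment; what a row does not reach only later rows make up. A row lasts 1/8 s, in which the tool goes at most 62.5 mm and 10.7 degrees, less where a joint would pass 70% of its speed; a pose out of reach is approached as far as the arm can. A call with a gripper value outside its range is refused whole. The fingers move at their own pace and stop on an object; the grip force is fixed at half the most. Time passes only in rows, so rows that repeat a pose let the fingers close. It gives the time, the measured TCP pose, the force, the opening and the grip force at its end, in the units of the state.
- arm.read_state(): the state, without advancing time (a new reading comes with each control period).
- arm.get_image(name): name is "scene" or "top" or "wrist"; returns the picture (480x640x3 uint8, red, green, blue); there is no depth.
- arm.camera_params(name): a dict with "intrinsics" (3x3 intrinsics, pixels), "R" (3x3) and "t" (3): a world point X has camera coordinates R X + t. Camera axes: x right, y down, z forward; pixel columns grow to the right and rows downward; lengths in mm; the calibration is good to about 2 mm. A picture is of the moment at which its call begins: read the wrist's pose just before it. camera_params takes no time and is no camera call; for the wrist camera it gives the pose at the moment of the call.
- arm.job_done(): hands the job in; it is judged then, once.
The state is a dict: "clock": time; "joints": joint angles; "joint_vel": joint speeds; "joint_efforts": joint torques, N m; "position": TCP position; "ee_rot": TCP orientation; "contact_force": force on the tool from outside, world axes, zero at the start; "wrist_torque": the same for the moment, N m; "gripper_width": finger opening in mm; "grasp_force": force on a finger pad.
Only numpy, scipy, OpenCV 4.12 (cv2) and the standard library are available. Lean on these libraries where they do the work, as an engineer would, in place of code of your own. Each camera call takes 0.05 s, during which the arm holds its last target. There are 200 camera calls.

## Working session

There is one attempt and no reset: what is moved stays moved. The work goes in short steps, Python scripts to look and compute and a tool call to move; the robot and the scene stay as the last step left them, time stands still between calls to the robot, and variables do not carry over. Pictures are saved under pics/ and viewed, at most 10 in all, crops included, and the job is handed in when it is done.

Besides the shell and the picture viewer there is one more tool, called after ">>>" by a JSON object that holds its "api" and its "payload", one argument or row to a line. servo_tool: Moves the arm, as the interface text tells. Its arguments: {"type":"object","properties":{"rows":{"type":"array"}},"required":["rows"]}

```bash
mkdir -p pics
python3 - <<'E'
from bench import arm
import cv2
s=arm.read_state();print(s['position'],s['ee_rot'],s['clock'],s['gripper_width'])
for n in("top","scene"):
    cv2.imwrite(f"pics/{n}0.png",cv2.cvtColor(arm.get_image(n),cv2.COLOR_RGB2BGR))
E
```

```text
[ 218.67367722 -584.85020908  230.18601832] [-1.77825584e-01  9.84061361e-01  1.11044058e-03 -2.56260817e-04] 0.0 85.29870485840812
```

View pics/top0.png

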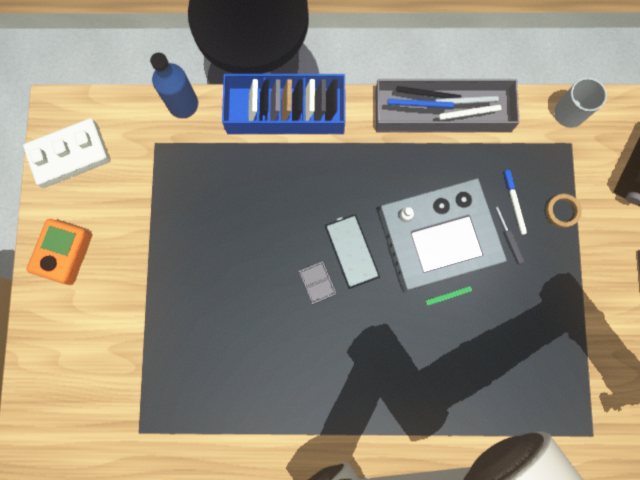

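View pics/scene0.png

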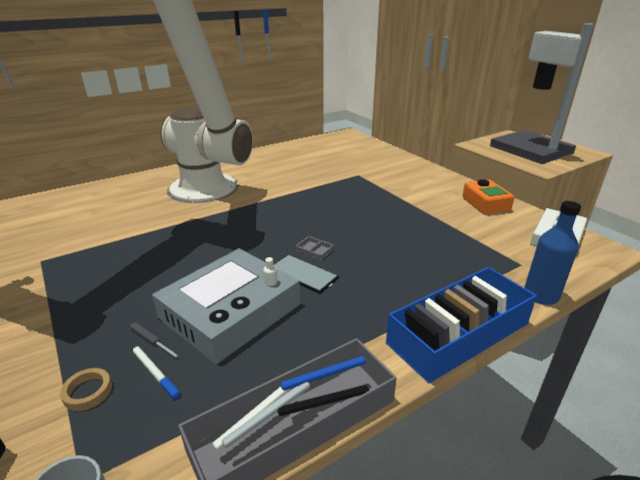

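The top view shows the bright flap at about (447,244) on the grey unit, with the bottle at (407,213) and the pry tool in front at (449,296). Next I'll project the flap's corners onto z=60.

```bash
cat > h.py <<'E'
from bench import arm
import cv2,numpy as np
from scipy.spatial.transform import Rotation as Rn
def cast(n,px,z,cp=None):
    c=cp or arm.camera_params(n);K,R,t=[np.array(c[k]) for k in("intrinsics","R","t")]
    o=-R.T@t; d=np.c_[np.atleast_2d(px).astype(float),np.ones(len(np.atleast_2d(px)))]@np.linalg.inv(K).T@R
    return o+d*((z-o[2])/d[:,2])[:,None]
def save(n,f):
    im=arm.get_image(n);cv2.imwrite(f"pics/{f}.png",cv2.cvtColor(im,cv2.COLOR_RGB2BGR));return im
def tool(target):   # world displacement to target in tool axes
    s=arm.read_state();return Rn.from_quat(s['ee_rot']).inv().apply(np.array(target)-s['position'])
E
python3 - <<'E'
from h import *
im=cv2.imread("pics/top0.png");m=(im.min(2)>225).astype(np.uint8)
cs=[c for c in cv2.findContours(m,0,2)[0] if cv2.contourArea(c)>800]
for c in cs:
    r=cv2.minAreaRect(c);b=cv2.boxPoints(r);print(r);p=cast("top",b,60);print(p,np.linalg.norm(np.diff(p,axis=0),axis=1))
print(np.round(Rn.from_quat(arm.read_state()['ee_rot']).as_matrix(),3))
c=arm.camera_params("wrist");R,t=np.array(c['R']),np.array(c['t']);s=arm.read_state()
T=Rn.from_quat(s['ee_rot']).as_matrix();print("cam in tool",T.T@(-R.T@t-s['position']),"\n",R@T,c['intrinsics'])
E
```

```text
((446.74078369140625, 243.82557678222656), (40.63999557495117, 61.19999694824219), 73.73979187011719)
[[ 595.29421672  -96.09625515   60.        ]
 [ 631.4781875  -217.25789995   60.        ]
 [ 550.43810116 -236.99409997   60.        ]
 [ 515.00075771 -117.18410768   60.        ]] [126.44929384  83.40871169 124.94094431]
((63.509395599365234, 150.97845458984375), (42.01677703857422, 74.6263198852539), 68.5522689819336)
[[782.54576825 724.39652229  60.        ]
 [843.57524979 581.13868444  60.        ]
 [756.65563286 542.40130225  60.        ]
 [696.98485315 684.16528085  60.        ]] [155.71578508  95.16094045 153.8103624 ]
[[-0.937 -0.35  -0.001]
 [-0.35   0.937  0.002]
 [ 0.     0.002 -1.   ]]
cam in tool [ 6.53618728e+01  1.23790800e-01 -1.42202515e+02] 
 [[ 8.58269602e-05  9.99999875e-01  4.92035680e-04]
 [-9.65774763e-01  2.10514776e-04 -2.59382079e-01]
 [-2.59382150e-01 -4.52933667e-04  9.65774661e-01]] [[377.19778817   0.         323.93753442]
 [  0.         377.19778817 245.52919373]
 [  0.           0.           1.        ]]
```

Run:
```python
from h import *
print(tool([543,-176,200]))
print(cast("top",[[407,213]],115))
```

```text
[-446.9208153   269.46585245   30.83086282]
[[624.02324775 -79.72430681 115.        ]]
```

>>> {"api": "servo_tool", "payload": {
  "rows": [
    [[0, -45, 27, 0, 0, 0, 0.01], [0, -90, 54, 0, 0, 0, 0.03], [0, -135, 81, 5, 0, 0, 0.05], [0, -180, 108, 10, 0, 0, 0.07], [0, -225, 135, 15, 0, 0, 0.09], [0, -270, 162, 20, 0, 0, 0.09], [0, -315, 189, 25, 0, 0, 0.09], [0, -360, 216, 30, 0, 0, 0.09], [0, -405, 243, 30, 0, 0, 0.09], [0, -447, 269, 30, 0, 0, 0.09]]
  ]
}}

```text
clock: 1.35
position: [544.0, -175.2, 200.8]
ee_rot: [-0.134, 0.991, 0.0, -0.0]
contact_force: [0.3, -1.1, -0.2]
gripper_width: 0.0
grasp_force: 0.0
```

>>> {"api": "servo_tool", "payload": {
  "rows": [
    [[0, 0, 0, 0, 0, 0, 0], [0, 0, 0, 0, 0, 0, 0], [0, 0, 0, 0, 0, 0, 0]]
  ]
}}

```text
clock: 1.72
position: [542.6, -177.6, 201.2]
ee_rot: [-0.133, 0.991, 0.0, -0.0]
contact_force: [0.4, 0.2, -0.5]
gripper_width: 0.1
grasp_force: 0.0
```

Run:
```python
from h import *
s=arm.read_state();print(s['position'],s['contact_force'],s['gripper_width'],s['clock']);print(np.round(Rn.from_quat(s['ee_rot']).as_matrix(),3))
cp=arm.camera_params("wrist");im=save("wrist","w1")
m=(im.min(2)>225).astype(np.uint8)
for c in cv2.findContours(m,0,2)[0]:
    if cv2.contourArea(c)>800:
        r=cv2.minAreaRect(c);b=cv2.boxPoints(r);print(r,cv2.contourArea(c));p=cast("wrist",b,60,cp);print(p,np.linalg.norm(np.diff(p,axis=0),axis=1))
```

```text
[ 542.62040609 -177.64309859  201.19128361] [ 0.39685586  0.16691217 -0.51290373] 0.0978450588277331 1.725
[[-0.965 -0.263 -0.001]
 [-0.263  0.965  0.   ]
 [ 0.001  0.    -1.   ]]
((327.4006042480469, 269.3288269042969), (97.6550064086914, 159.0667266845703), 88.8982925415039) 7922.5
[[ 550.48813244 -236.54437225   60.        ]
 [ 516.16606192 -119.91017158   60.        ]
 [ 592.96544088  -92.60078863   60.        ]
 [ 629.99347252 -217.7119046    60.        ]] [121.57936212  81.51041041 130.47553973]
```

View pics/w1.png

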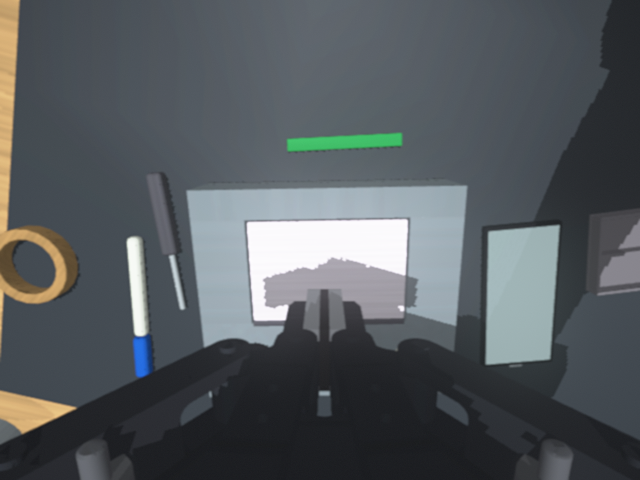

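The wrist view shows the flap's corners at (246,220), (409,218), (404,323) and (253,324). It is square to the tool, and the front edge agrees with the top view to within 1 mm, so I'll press.

>>> {"api": "servo_tool", "payload": {
  "rows": [
    [[0, -2, 2, 40, 0, 0, 0], [0, -2, 2, 85, 0, 0, 0], [0, -2, 2, 120, 0, 0, 0], [0, -2, 2, 134, 0, 0, 0], [0, -2, 2, 138, 0, 0, 0], [0, -2, 2, 141, 0, 0, 0], [0, -2, 2, 144, 0, 0, 0], [0, -2, 2, 146, 0, 0, 0], [0, -2, 2, 147, 0, 0, 0]]
  ]
}}

```text
clock: 2.9
position: [546.0, -174.6, 56.3]
ee_rot: [-0.134, 0.991, -0.001, 0.002]
contact_force: [-1.1, -0.1, 6.3]
gripper_width: -0.1
grasp_force: 3.1
```

>>> {"api": "servo_tool", "payload": {
  "rows": [
    [[0, 0, 0, 1, 0, 0, 0], [0, 0, 0, 2, 0, 0, 0], [0, 0, 0, 3, 0, 0, 0], [0, 0, 0, 4, 0, 0, 0], [0, 0, 0, 4, 0, 0, 0]]
  ]
}}

```text
clock: 3.52
position: [546.2, -174.7, 54.5]
ee_rot: [-0.134, 0.991, -0.001, 0.002]
contact_force: [-4.9, 2.3, 17.5]
gripper_width: 0.2
grasp_force: 8.7
```

It's on the stop (force rising), so I'll retract up and forward.

>>> {"api": "servo_tool", "payload": {
  "rows": [
    [[0, 0, 0, -10, 0, 0, 0], [0, 15, 0, -60, 0, 0, 0], [0, 30, 0, -110, 0, 0, 0], [0, 30, 0, -140, 0, 0, 0], [0, 30, 0, -150, 0, 0, 0], [0, 30, 0, -150, 0, 0, 0], [0, 30, 0, -150, 0, 0, 0], [0, 30, 0, -150, 0, 0, 0], [0, 30, 0, -150, 0, 0, 0], [0, 30, 0, -150, 0, 0, 0]]
  ]
}}

```text
clock: 4.78
position: [515.8, -182.4, 199.9]
ee_rot: [-0.133, 0.991, 0.0, -0.0]
contact_force: [0.2, 0.3, -0.6]
gripper_width: 0.1
grasp_force: 0.0
```

>>> {"api": "servo_tool", "payload": {
  "rows": [
    [[0, 0, 0, 0, 0, 0, 0], [0, 0, 0, 0, 0, 0, 0], [0, 0, 0, 0, 0, 0, 0], [0, 0, 0, 0, 0, 0, 0]]
  ]
}}

```text
clock: 5.28
position: [515.9, -182.4, 200.4]
ee_rot: [-0.133, 0.991, -0.0, 0.0]
contact_force: [-0.5, 0.3, 0.2]
gripper_width: -0.1
grasp_force: 0.0
```

Run:
```python
from h import *
s=arm.read_state();print(s['position'],s['contact_force'])
save("wrist","w2")
```

```text
[ 515.85773097 -182.37761502  200.37693269] [-0.45788928  0.27034888  0.23869809]
```

View pics/w2.png

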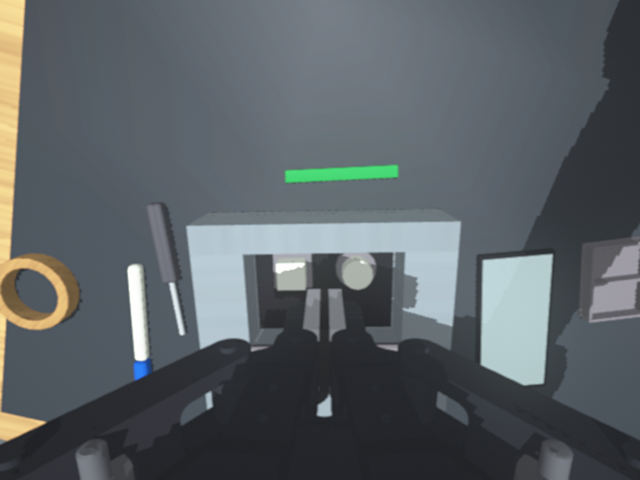

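The flap is open. The round button's cap is at about (358,270), on the left side, and the square one at (291,275). I'll locate the round cap and check it against the expected spacing.

Run:
```python
from h import *
p=cast("wrist",[[358,270],[291,275]],46);print(p,np.linalg.norm(p[0]-p[1]))
im=cv2.imread("pics/w2.png");g=im[235:330,240:420];cv2.imwrite("pics/w2c.png",cv2.resize(g,None,fx=4,fy=4,interpolation=2))
T=np.array([550,-144,90.]);print(tool(T))
```

```text
[[ 542.41885723 -145.81259037   46.        ]
 [ 561.37618287 -198.27695452   46.        ]] 55.78431411337751
[-43.08064317  27.96865616 110.36632035]
```

View pics/w2c.png

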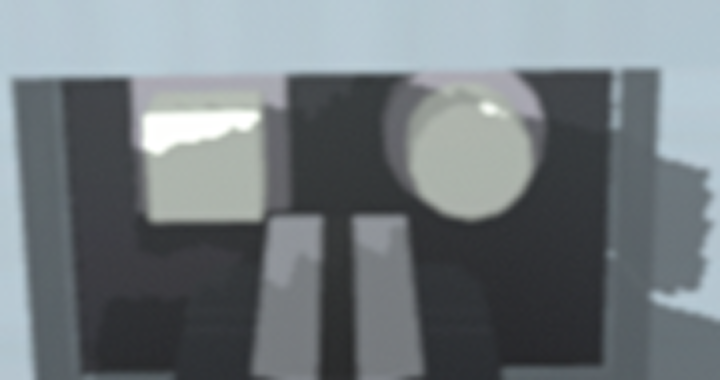

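The crop puts the round cap's centre at about (358,275), which casts to about (547,-145). That matches the given geometry. I'll approach it with a tilt so the gripper body clears the flap.

>>> {"api": "servo_tool", "payload": {
  "rows": [
    [[0, -10, 10, 0, 0, -0.13, 0], [0, -25, 20, 20, 0, -0.26, 0], [0, -44, 28, 50, 0, -0.26, 0], [0, -44, 28, 80, 0, -0.26, 0], [0, -44, 28, 110, 0, -0.26, 0], [0, -44, 28, 130, 0, -0.26, 0], [0, -44, 28, 140, 0, -0.26, 0], [0, -44, 28, 146, 0, -0.26, 0], [0, -44, 28, 146, 0, -0.26, 0]]
  ]
}}

```text
clock: 6.45
position: [551.1, -143.7, 54.6]
ee_rot: [-0.132, 0.983, 0.017, 0.129]
contact_force: [0.2, -0.1, 1.2]
gripper_width: 0.2
grasp_force: 0.0
```

Run:
```python
from h import *
s=arm.read_state();print(s['position'],s['contact_force'],Rn.from_quat(s['ee_rot']).inv().apply([0,0,-1]))
save("wrist","w3")
```

```text
[ 551.13180377 -143.74885286   54.55943712] [ 0.18906953 -0.12195562  1.22647742] [2.57501675e-01 1.78390861e-04 9.66277836e-01]
```

View pics/w3.png

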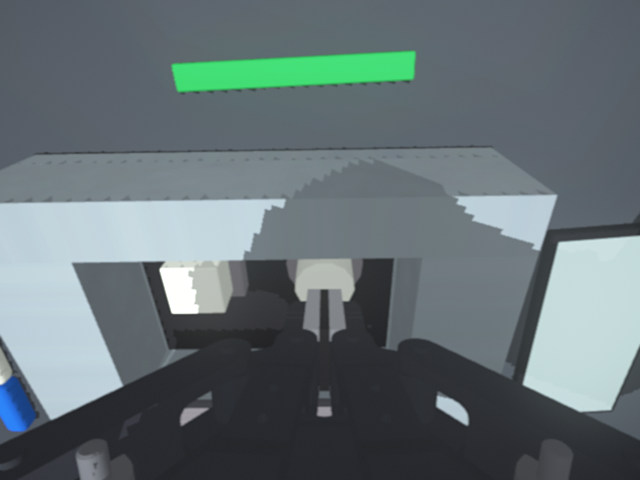

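The fingertips at (324,292) sit over the round cap (columns 297–356), well clear of the square button at (197,288) and of the front wall. I'll push straight down.

>>> {"api": "servo_tool", "payload": {
  "rows": [
    [[0, 1, 0, 4, 0, 0, 0], [0, 1.8, 0, 7, 0, 0, 0], [0, 2.6, 0, 10, 0, 0, 0], [0, 3.3, 0, 12.5, 0, 0, 0], [0, 3.8, 0, 14.5, 0, 0, 0], [0, 3.8, 0, 14.5, 0, 0, 0]]
  ]
}}

```text
clock: 7.25
position: [551.2, -143.7, 40.6]
ee_rot: [-0.133, 0.983, 0.017, 0.129]
contact_force: [-3.5, 1.1, 10.1]
gripper_width: 0.2
grasp_force: 5.0
```

>>> {"api": "servo_tool", "payload": {
  "rows": [
    [[0, 0.4, 0, 1.5, 0, 0, 0], [0, 0.8, 0, 3, 0, 0, 0], [0, 0.8, 0, 3, 0, 0, 0], [0, 0.8, 0, 3, 0, 0, 0]]
  ]
}}

```text
clock: 7.75
position: [551.5, -143.8, 40.0]
ee_rot: [-0.133, 0.982, 0.017, 0.13]
contact_force: [-10.3, 2.7, 25.9]
gripper_width: -0.2
grasp_force: 13.3
```

Hard stop at full depth (26 N), so the button is in. I'll retract straight up and untilt.

>>> {"api": "servo_tool", "payload": {
  "rows": [
    [[0, -5, 0, -19, 0, 0, 0], [0, -13, 0, -48, 0, 0, 0], [0, -24, 0, -90, 0, 0, 0], [0, -34, 0, -126, 0, 0, 0], [0, -39, 0, -145, 0, 0.13, 0], [0, -39, 0, -145, 0, 0.26, 0], [0, -39, 0, -145, 0, 0.26, 0], [0, -39, 0, -145, 0, 0.26, 0]]
  ]
}}

```text
clock: 8.75
position: [550.5, -143.5, 185.4]
ee_rot: [-0.133, 0.991, 0.0, -0.0]
contact_force: [-0.3, 0.6, -0.3]
gripper_width: -0.0
grasp_force: 0.0
```

Run:
```python
from h import *
s=arm.read_state();print(s['position'],s['contact_force'],Rn.from_quat(s['ee_rot']).inv().apply([0,0,-1]))
save("wrist","w4");h=np.array([614.5,-156,0]);ux=np.array([.965,.263,0])
for d in(0,-73):print(d,tool(h+d*ux+[0,0,150]))
```

```text
[ 550.54736193 -143.45352525  185.35795996] [-0.32745759  0.62929399 -0.29581837] [-7.53305000e-04 -1.10102321e-03  9.99999110e-01]
0 [-58.58873379 -28.93047129  35.55768782]
-73 [ 14.42557025 -28.83723496  35.60605385]
```

View pics/w4.png

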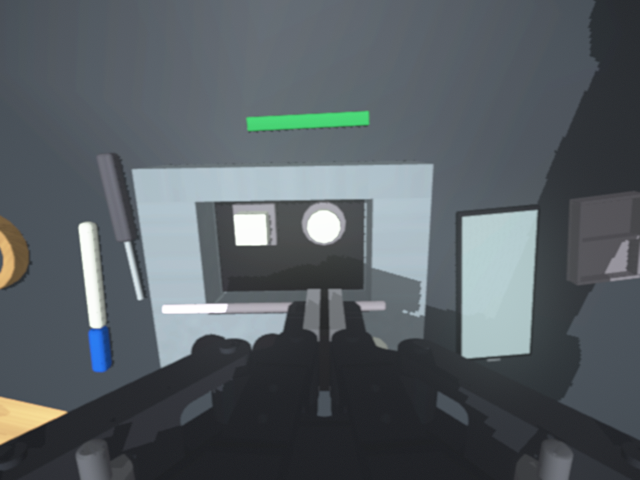

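The round cap at (323,224) is now lower, lit and in, and the flap's edge stands at row 308. I'll go over and behind the flap, then sweep it shut.

>>> {"api": "servo_tool", "payload": {
  "rows": [
    [[0, -30, -15, 0, 0, 0, 0], [0, -64, -29, 0, 0, 0, 0], [0, -64, -29, 0, 0, 0, 0], [0, -64, -29, 40, 0, 0, 0], [0, -64, -29, 75, 0, 0, 0], [0, -64, -29, 75, 0, 0, 0]]
  ]
}}

```text
clock: 9.55
position: [617.4, -154.6, 108.6]
ee_rot: [-0.133, 0.991, 0.001, -0.004]
contact_force: [-0.8, -0.2, 0.1]
gripper_width: 0.1
grasp_force: 0.0
```

>>> {"api": "servo_tool", "payload": {
  "rows": [
    [[0, 13, 0, 0, 0, 0, 0], [0, 28, 0, 0, 0, 0, 0], [0, 43, 0, 7, 0, 0, 0], [0, 55, 0, 15, 0, 0, 0], [0, 61, 0, 24, 0, 0, 0], [0, 66, 0, 33, 0, 0, 0], [0, 69, 0, 40, 0, 0, 0], [0, 71, 0, 44, 0, 0, 0], [0, 71, 0, 47, 0, 0, 0]]
  ]
}}

```text
clock: 10.68
position: [554.5, -173.9, 66.8]
ee_rot: [-0.134, 0.991, -0.001, 0.003]
contact_force: [5.5, -0.7, 6.1]
gripper_width: 0.2
grasp_force: 2.7
```

>>> {"api": "servo_tool", "payload": {
  "rows": [
    [[0, 2, 0, 3, 0, 0, 0], [0, 3, 0, 6, 0, 0, 0], [0, 4, 0, 8, 0, 0, 0], [0, 4, 0, 10, 0, 0, 0], [0, 4, 0, 12, 0, 0, 0], [0, 4, 0, 12, 0, 0, 0]]
  ]
}}

```text
clock: 11.42
position: [550.0, -174.6, 54.9]
ee_rot: [-0.134, 0.991, -0.001, 0.002]
contact_force: [3.2, 2.1, 13.1]
gripper_width: 0.1
grasp_force: 6.2
```

>>> {"api": "servo_tool", "payload": {
  "rows": [
    [[0, 0, 0, 1.5, 0, 0, 0], [0, 0, 0, 3, 0, 0, 0], [0, 0, 0, 3, 0, 0, 0], [0, 0, 0, 3, 0, 0, 0]]
  ]
}}

```text
clock: 11.92
position: [550.2, -174.7, 54.6]
ee_rot: [-0.135, 0.991, -0.001, 0.002]
contact_force: [-1.9, 5.1, 27.2]
gripper_width: -0.2
grasp_force: 13.4
```

>>> {"api": "servo_tool", "payload": {
  "rows": [
    [[0, 0, 0, -4, 0, 0, 0], [0, 0, 0, -10, 0, 0, 0], [0, 0, 0, -40, 0, 0, 0], [0, 20, 0, -90, 0, 0, 0], [0, 50, 0, -140, 0, 0, 0], [0, 50, 0, -150, 0, 0, 0], [0, 50, 0, -150, 0, 0, 0], [0, 50, 0, -150, 0, 0, 0], [0, 50, 0, -150, 0, 0, 0]]
  ]
}}

```text
clock: 13.05
position: [499.5, -187.4, 197.3]
ee_rot: [-0.134, 0.991, 0.001, -0.002]
contact_force: [0.4, -0.2, -0.5]
gripper_width: -0.3
grasp_force: 0.0
```

Run:
```python
from h import *
save("wrist","w5")
```

```text
(no output)
```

View pics/w5.png

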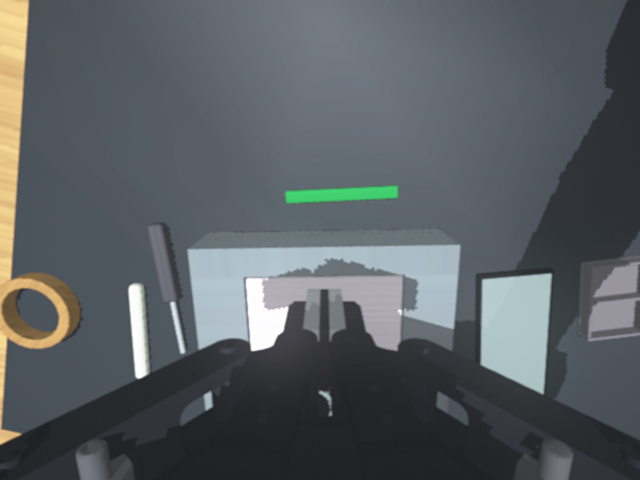

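The flap is shut and flush, with its front edge at row 277 filling the opening, and nothing has been disturbed.

```bash
python3 -c "
from bench import arm
print(arm.job_done())"
```

```text
the job is handed in; nothing more can be done
None
```

I popped the flap open, pushed the round reset button fully in, pressed the flap shut so it latched flush, and handed the job in; no verdict came back from the judge.

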